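# Clear the sawing board

### The job

Lift the finished handle bar off the offcut it lies on and lay it flat, screw holes up, in the shallow tray, setting it down gently. Then clear the sawing board: push both wooden offcuts along it, without lifting them, off its end into the deep bin. Leave the other things on the table where they are.

Things in the scene. Friction and masses are not known exactly. Their poses are not given: they have to be found in the camera images.
- board: Sawing board, fixed: plywood platform 180 (x) x 300 (y) mm, top 100 mm above the table. Origin: centre of the underside, at table height; z up, y along its length. A fence rises 22 mm along its far (+x) edge, leaving the flat part from x = -90 to +70 mm; near edge and both ends (y = +-150 mm) are open, without lip. The bin stands against one end, the tray against the other, either way round.
- bin: Deep bin of grey sheet metal, fixed, open at the top: 200 (x) x 180 (y) mm outside, walls 4 mm, rim 86 mm above the table (14 mm below the board's top), floor 4 mm thick. Origin: centre of the underside, on the table; axes parallel to the board's; its centre lies 247 mm from the board's centre, along the board's y axis.
- tray: Shallow tray of grey sheet metal, fixed, open at the top: 200 (x) x 180 (y) mm outside, walls 4 mm, rim 31 mm above the table, floor 4 mm thick. Origin: centre of the underside, on the table; axes parallel to the board's; its centre lies 247 mm from the board's centre, beyond the other end from the bin.
- handle_bar: Finished wooden handle bar, 150 (x) x 28 (y) x 26 mm high, with round ends and two dark screw holes in its top, 80 g. Loose; it starts lying across the top of the rebated offcut. Origin: centre of its underside; x along its length, z up.
- rebated_offcut: Wooden offcut with a rebate (step) along one side, 80 (x) x 55 (y) x 34 mm high, 70 to 140 g: the base is 55 mm wide and 16 mm high (y = -27.5 to 27.5 mm), the upper part 40 mm wide (y = -27.5 to 12.5 mm). Loose on the board under the handle bar. Origin: centre of the base's underside; z up.
- notched_offcut: Wooden offcut with one corner notched out, 70 (x) x 45 (y) x 28 mm high, 40 to 85 g; L-shaped from above: full length from y = -22.5 to +2.5 mm, and only x = -35 to +5 mm from there to y = 22.5 mm. Loose on the board, on the half that the other offcut does not occupy. Origin: centre of the 70 x 45 mm rectangle, on the underside; z up.
- pencil: Pencil, 142 mm long, 7 mm thick, lying on the table in front of the board; bystander. Origin: its centre, on the underside.
- line_spool: Black spool of line, 61 mm across, 20 mm high, on the table in front of the board; bystander. Origin: centre of the underside.

How it is judged:
By the outcome, as a careful person would: the job done as asked, in the order asked, and still so for the second after the job is handed in, with the robot touching nothing.
It also fails if it takes over 61 s, if anything falls off the work surface, if the arm or the gripper's body presses on something with over 40 N, if the wrist force passes 120 N, or if a joint passes its speed limit or range.

### The arm

A 6-joint arm with a two-finger parallel gripper is mounted at the origin on a cart in front of the work surface, level with it; the furniture and walls round the work are solid. World frame = base frame: x ahead of the robot, y to its left, z up, the work surface at z = 0. Lengths are in m, angles in rad, forces in N, time in s.
With the tool pointing down it reaches from about 0.375 to 0.925 m from the base axis. Payload 5.7 kg.
Tool frame: the origin (TCP) lies on the centre line of the jaws, within the pads' length; the fingertips stand 14 mm ahead of it and the grasp point (between the pads) lies 5 mm behind it (env.tip_extent is the z of the fingertips in the tool frame, in m); z points along the fingers, y is the line along which they close (so a half turn about z gives the same grasp; the last joint's range is limited). The gripper opens to 88 mm and grips with 3 to 60 N. Pads are 20 mm wide; open, the fingers measure 115 mm over their backs; the gripper's body (75 mm by 178 mm) begins 61 mm behind the grasp point.
Start: joints at [-1.349, 0.359, 1.51, -0, 1.272, -0.115], TCP at [0.198, -0.566, 0.237] pointing down, gripper open.
Joint ranges: [-2.97, 2.97], [-1.01, 2.36], [0.21, 2.38], [-0.96, 4.11], [0.2, 2.71], [-2.98, 2.98]. Speed limits (rad/s): [2.39, 2.39, 3.14, 3.14, 3.14, 3.14].

### API

Orientations are given as a unit quaternion [x, y, z, w].
In Python, from bench import env gives the robot as it stands. Calls block until the motion is done:
- env.move_ptp(position, orientation): joint-space move of the TCP to a pose.
- env.servo_line(position, orientation=None, rate=0.15, contact_N=None): straight line of the TCP; orientation=None keeps the orientation; rate is the mean speed in m/s. With contact_N (N) it stops when the force on the tool has changed by that much, and returns True; else False.
- env.goto_joints(angles): joint-space move.
- env.move_gripper(opening): finger opening in m; the grip force is fixed at half the most; returns when the fingers have stopped.
- env.sleep(seconds).
- env.inverse_kinematics(position, orientation): joint angles nearest the present ones, or None.
- env.observe(): the state.
- env.capture(name): name is "scene" or "top" or "wrist"; returns a dict with "image" (480x640x3 uint8, blue, green, red), "range_z" (480x640 float32, m along the optical axis (not along the pixel's ray), 0 where there is no reading), "intrinsics" (3x3 intrinsics, pixels), "R" (3x3) and "t" (3): a world point X has camera coordinates R X + t. Camera axes: x right, y down, z forward; pixel columns grow to the right and rows downward; lengths in m; the calibration is good to about 2 mm. A picture is of the moment at which its call begins.
A pose or a line that the arm cannot do raises env.PlanningError and nothing moves.
- env.close_job(): hands the job in; it is judged then, once.
The state is a dict: "clock": time; "joint_pos": joint angles; "qvel": joint speeds; "joint_torque": joint torques, N m; "position": TCP position; "orientation": TCP orientation; "force": force on the tool from outside, world axes, zero at the start; "torque": the same for the moment, N m; "finger_gap": finger opening in m; "grip_force": force on a finger pad.
Only numpy, scipy, OpenCV 4.12 (cv2) and the standard library are available. Lean on these libraries where they do the work, as an engineer would, in place of code of your own. Each camera call takes 0.05 s, during which the arm holds its last target. There are 200 camera calls.

## Working session

There is one attempt and no reset: what is moved stays moved. The work goes in short steps, each a Python script; the robot and the scene stay as the last script left them, time stands still between calls to the robot, and variables do not carry over. Pictures are saved under pics/ and viewed, at most 10 in all, crops included, and the job is handed in when it is done.

```bash
ls; mkdir -p pics
python3 - <<'E'
from bench import env
import cv2,numpy as np
for n in("scene","top"):
    c=env.capture(n);cv2.imwrite(f"pics/{n}0.png",c["image"]);np.savez(f"{n}0.npz",**c)
    print(n,c["intrinsics"].round(1).tolist(),(-c["R"].T@c["t"]).round(3),c["R"].round(2).tolist(), (c["range_z"]>0).mean())
s=env.observe();print(s["clock"],s["position"],s["orientation"],s["finger_gap"],env.tip_extent)
E
```

```text
bench.py
pics
scene [[573.4, 0.0, 329.7], [0.0, 573.4, 238.9], [0.0, 0.0, 1.0]] [-0.259  0.379  1.073] [[-0.4, -0.92, 0.02], [-0.7, 0.29, -0.65], [0.59, -0.27, -0.76]] 0.995947265625
top [[441.0, 0.0, 316.1], [0.0, 441.0, 231.0], [0.0, 0.0, 1.0]] [0.398 0.033 1.113] [[-0.02, -1.0, 0.03], [-1.0, 0.01, -0.08], [0.08, -0.03, -1.0]] 0.99595703125
0.1 [ 0.19813216 -0.56571546  0.23589294] [ 9.85857741e-01  1.67582306e-01 -3.25860398e-05 -8.27299154e-04] 0.08786931804204647 0.014
```

View pics/top0.png

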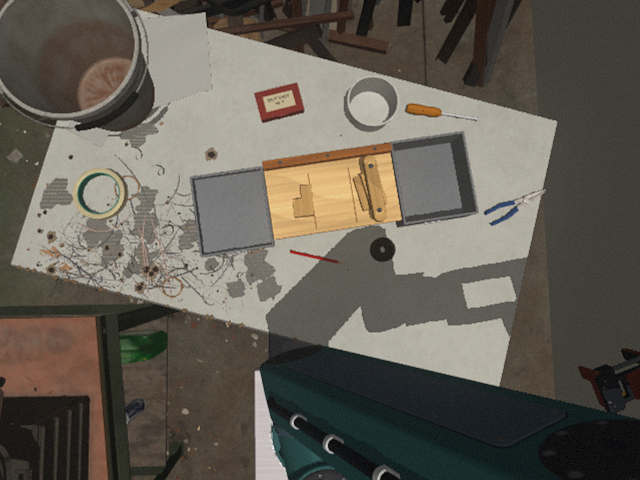

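View pics/scene0.png

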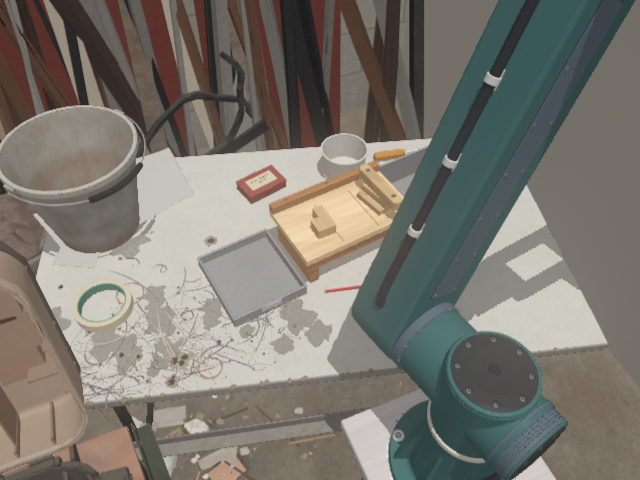

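The top view shows the tray at (232,212), the board in the middle, and the bin at (435,180), on the −y side. The bar at (372,188) lies on the rebated offcut near the bin end, and the notched offcut is at (302,200). The scene view agrees, with the shallow tray on the left. Next I'll build an orthographic map from the depth data.

```bash
cat > h.py <<'E'
import numpy as np,cv2
def cloud(c):
    z=c["range_z"];K=c["intrinsics"];v,u=np.mgrid[:480,:640]
    P=np.stack([(u-K[0,2])/K[0,0]*z,(v-K[1,2])/K[1,1]*z,z],-1)
    W=(P-c["t"])@c["R"]; W[z<=0]=np.nan; return W
def px(c,X):
    p=np.asarray(X)@c["R"].T+c["t"]; p=p@c["intrinsics"].T; return p[...,:2]/p[...,2:]
E
python3 - <<'E'
from h import *
for n in("top","scene"):
    c=dict(np.load(n+"0.npz"));W=cloud(c);z=W[...,2]
    roi=np.zeros(z.shape,bool)
    W2=W[...,:2]
    if n=="top": roi[120:260,180:485]=1
    else: roi[140:330,190:420]=1
    h=np.histogram(z[roi],np.arange(-.01,.2,.004));print(n,[(round(float(a),3),int(k)) for a,k in zip(h[1],h[0]) if k>20])
    for nm,lo,hi in(("board",.094,.106),("offc",.110,.1365),("bar",.15,.175)):
        m=(roi&(z>lo)&(z<hi)).astype(np.uint8)
        k,l,st,ce=cv2.connectedComponentsWithStats(m)
        for i in range(1,k):
            if st[i,4]>40:
                q=W[l==i]; r=cv2.minAreaRect((q[:,:2]*1000).astype(np.float32))
                print(nm,st[i].tolist(),"z",np.median(q[:,2]).round(4),[np.round(t,1).tolist() for t in r])
c=dict(np.load("top0.npz"))
im=cv2.resize(c["image"][125:265,180:490],None,fx=2.58,fy=2.58,interpolation=cv2.INTER_CUBIC)
z=cloud(c)[...,2];d=cv2.applyColorMap(np.uint8(np.clip(np.nan_to_num(z)*1400,0,255)),cv2.COLORMAP_JET)[125:265,180:490]
d=cv2.resize(d,im.shape[1::-1],interpolation=0)
cv2.imwrite("pics/crop1.png",cv2.resize(np.vstack([im,d]),(660,600)) if 0 else np.vstack([im,d])[:600,:800])
E
```

```text
top [(-0.01, 72), (-0.006, 4028), (-0.002, 13745), (0.002, 8783), (0.006, 1863), (0.01, 182), (0.014, 171), (0.018, 417), (0.022, 237), (0.026, 403), (0.03, 505), (0.034, 127), (0.038, 78), (0.042, 101), (0.046, 95), (0.05, 83), (0.054, 106), (0.058, 91), (0.062, 88), (0.066, 88), (0.07, 110), (0.074, 146), (0.078, 111), (0.082, 464), (0.086, 294), (0.09, 29), (0.094, 919), (0.098, 5002), (0.102, 1061), (0.106, 68), (0.11, 97), (0.114, 240), (0.118, 474), (0.122, 744), (0.126, 417), (0.13, 133), (0.134, 59), (0.142, 23), (0.154, 123), (0.158, 609), (0.162, 96)]
board [264, 153, 138, 87, 6982] z 0.1001 [[562.3, -37.2], [161.7, 300.7], 7.9]
offc [263, 143, 129, 28, 1239] z 0.1223 [[650.9, -24.3], [21.8, 298.8], 7.9]
offc [354, 174, 17, 38, 351] z 0.1168 [[564.3, -102.2], [81.3, 23.2], 11.0]
offc [381, 183, 7, 22, 46] z 0.1338 [[561.0, -150.0], [47.3, 7.8], 8.3]
offc [293, 185, 21, 33, 514] z 0.128 [[547.1, 33.7], [70.4, 44.8], 4.9]
bar [363, 156, 24, 66, 846] z 0.1599 [[568.0, -125.4], [147.8, 28.7], 9.3]
scene [(-0.01, 705), (-0.006, 7520), (-0.002, 9609), (0.002, 3468), (0.006, 639),
[... 347 characters left out ...]
 (0.11, 254), (0.114, 302), (0.118, 547), (0.122, 391), (0.126, 250), (0.13, 70), (0.134, 45), (0.138, 57), (0.142, 50), (0.146, 59), (0.15, 62), (0.154, 298), (0.158, 237)]
board [375, 169, 28, 31, 77] z 0.0985 [[609.6, -174.5], [115.0, 11.5], 9.5]
board [269, 177, 128, 86, 4708] z 0.0983 [[569.4, -11.9], [183.1, 259.3], 7.8]
offc [366, 160, 13, 10, 69] z 0.1205 [[670.5, -156.5], [23.0, 25.5], 8.0]
offc [269, 166, 91, 45, 852] z 0.1199 [[648.3, 1.5], [26.6, 256.0], 8.0]
offc [357, 180, 36, 32, 417] z 0.1172 [[557.3, -106.5], [110.3, 31.9], 17.4]
offc [311, 205, 25, 32, 504] z 0.1256 [[548.0, 36.4], [72.2, 47.9], 6.2]
bar [359, 164, 43, 42, 606] z 0.1575 [[569.8, -122.4], [149.7, 31.6], 9.6]
```

View pics/crop1.png

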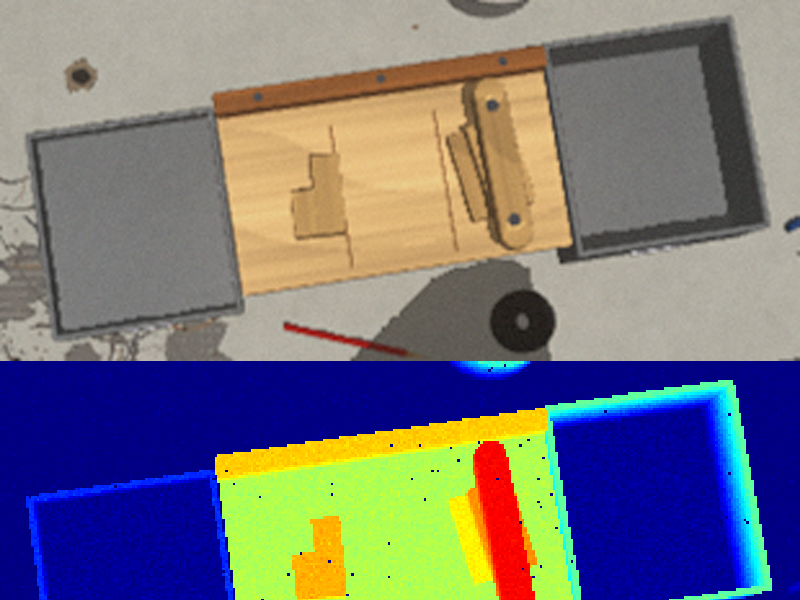

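The map gives a board yaw of about 8°, with the top at 0.100. The bar is centred near (0.569,−0.124) with its top at 0.159, resting on the offcut at 0.134, and both views agree to 3 mm. In the crop, the notch of the L faces the tray and the far side. I'll hover over the bar, refine with the wrist camera, and grasp.

```bash
cat >> h.py <<'E'
C=np.array([.5722,-.0358]);BY=np.radians(8.0)
ex=np.array([np.cos(BY),np.sin(BY)]);ey=np.array([-ex[1],ex[0]])
def b2w(x,y,z): return [*(C+x*ex+y*ey),z]
def quat(yaw): return [np.cos(yaw/2),np.sin(yaw/2),0,0]   # tool down, tool y along yaw-90deg
def rects(c,lo,hi,amin,near,r=.12):
    W=cloud(c); m=(W[...,2]>lo)&(W[...,2]<hi)&(np.hypot(W[...,0]-near[0],W[...,1]-near[1])<r)
    k,l,st,_=cv2.connectedComponentsWithStats(m.astype(np.uint8)); o=[]
    for i in range(1,k):
        if st[i,4]>amin:
            q=W[l==i]; R=cv2.minAreaRect((q[:,:2]*1000).astype(np.float32))
            o.append((R,float(np.median(q[:,2])),int(st[i,4])))
    return o
E
python3 - <<'E'
from bench import env
from h import *
q=quat(np.radians(9.4))
env.move_ptp([.569,-.124,.30],q)
c=env.capture("wrist");np.savez("w1.npz",**c);cv2.imwrite("pics/w1.png",c["image"])
for r in rects(c,.15,.175,200,(.569,-.124)):print(r)
s=env.observe();print(s["clock"],s["position"],s["joint_pos"])
print([env.inverse_kinematics(b2w(0,.262,z),quat(BY)) is not None for z in(.02,.3)],
 [env.inverse_kinematics(b2w(-10,y,z) if 0 else b2w(-.01,y,z),quat(BY+np.pi/2*s)) for s in(1,-1) for y in(.13,-.19) for z in (.119,)])
E
```

```text
(((571.7185668945312, -124.48646545410156), (148.03907775878906, 28.047344207763672), 9.359752655029297), 0.16071381306657512, 6817)
2.2333 [ 0.56879448 -0.12491988  0.29985587] [-3.34610213e-01  2.83463531e-01  1.46241398e+00 -2.73496291e-04
  1.39590411e+00  1.07335096e+00]
[True, True] [array([ 4.14749448e-02,  4.25513089e-01,  1.74301389e+00, -4.44089210e-16,
        9.73065670e-01, -9.81513954e-02]), array([-4.75067120e-01,  5.20209474e-01,  1.56312694e+00, -4.44089210e-16,
        1.05825624e+00, -6.14693460e-01]), None, array([-4.75067120e-01,  5.20209474e-01,  1.56312694e+00, -4.44089210e-16,
        1.05825624e+00,  2.52689919e+00])]
```

View pics/w1.png

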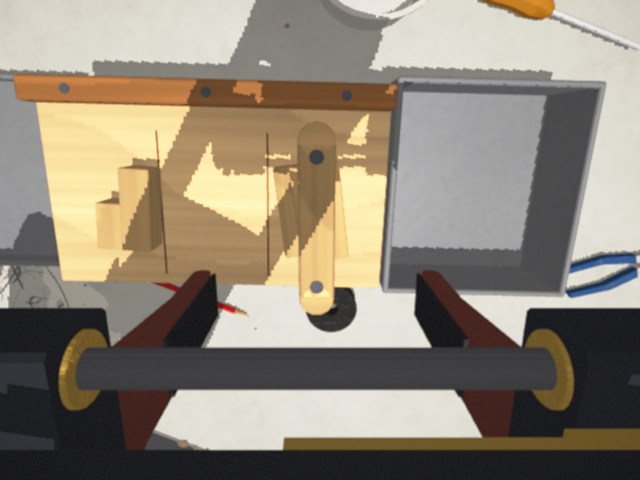

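The wrist view shows the bar at (317,220), centred between the fingers, with both holes visible at (316,157) and (316,287). The measured centre is (0.571,−0.1245), yaw 9.4°, top 0.160, so I'll grasp there.

Run:
```python
from bench import env
from h import *
q=quat(np.radians(9.4)); p=[.571,-.1245]
env.move_gripper(.06)
env.servo_line([*p,.18],q,rate=.25)
print(env.servo_line([*p,.153],rate=.06,contact_N=4),env.observe()["position"])
env.move_gripper(.0)
s=env.observe();print(s["finger_gap"],s["grip_force"],s["force"])
env.servo_line([*p,.20],rate=.12)
c=env.capture("wrist");np.savez("w2.npz",**c);cv2.imwrite("pics/w2.png",c["image"])
s=env.observe();print(s["clock"],s["finger_gap"],s["grip_force"],s["force"])
t=env.capture("top");np.savez("t2.npz",**t);cv2.imwrite("pics/t2.png",t["image"])
```

```text
False [ 0.57088579 -0.12444481  0.15276843]
0.027822598494753582 30.000127851963043 [-0.17609883  0.33892465  1.19992381]
5.2833 0.02797153556301316 29.99990701675415 [-0.35017899  0.3912612  -0.10479761]
```

Run:
```python
from bench import env
from h import *
q=quat(BY); y=.264
env.servo_line([.571,-.1245,.24],rate=.25)
env.move_ptp(b2w(-.002,y,.24),q)
t=env.capture("top");print([ (np.round(r[0][0],1),np.round(r[0][1]),r[1]) for r in rects(t,.2,.25,100,b2w(-.002,y,0))])
env.servo_line(b2w(-.002,y,.045),rate=.2)
f0=env.observe()["force"]
h=env.servo_line(b2w(-.002,y,.018),rate=.02,contact_N=2.0)
s=env.observe();print(h,s["position"],f0,s["force"],s["clock"])
```

```text
[(array([486.3, 207.5]), array([52.,  9.]), 0.24506043387651277)]
True [0.53336585 0.22530946 0.02310666] [-3.79303214e-01  2.70765376e-04 -7.38534768e-01] [-0.20170079  0.08640262  4.28702011] 9.15
```

Contact came at 0.0231, which is where the floor should be. I'll release, retreat, and look at both the bar and the offcuts.

Run:
```python
from bench import env
from h import *
env.move_gripper(.055)
env.servo_line(b2w(-.002,.264,.05),rate=.08)
env.servo_line(b2w(-.002,.264,.26),rate=.3)
w=env.capture("wrist")
print("bar",rects(w,.02,.045,300,b2w(-.002,.264,0)))
env.move_ptp(b2w(-.03,.06,.30),quat(BY+np.pi/2))
t=env.capture("top");w2=env.capture("wrist");np.savez("w3.npz",**w2);np.savez("t3.npz",**t)
for c in(t,w2):
    print("reb top",rects(c,.129,.14,60,b2w(0,-.09,0),.09));print("reb step",rects(c,.111,.12,60,b2w(-.02,-.08,0),.07));print("notch",rects(c,.122,.134,60,b2w(-.02,.07,0),.07))
print(env.observe()["clock"])
cv2.imwrite("pics/t3.png",np.vstack([cv2.resize(t["image"][130:260,185:485],(690,299),interpolation=cv2.INTER_CUBIC),cv2.resize(w2["image"],(400,300)).repeat(1,0) if 0 else cv2.copyMakeBorder(cv2.resize(w2["image"],(400,300)),0,0,0,290,0)]))
```

```text
bar [(((635.5441284179688, 239.57095336914062), (5.452287197113037, 130.3509063720703), 8.073244094848633), 0.031223230293186275, 951), (((534.348388671875, 298.08538818359375), (173.5787353515625, 6.260109901428223), 7.915140628814697), 0.031135612945218223, 1183), (((533.7042236328125, 225.70175170898438), (148.3326873779297, 28.037588119506836), 7.999178886413574), 0.03073118020312852, 4158), (((547.7192993164062, 122.58531188964844), (127.88969421386719, 6.427867889404297), 7.847715377807617), 0.03095830446704944, 948), (((441.1532287597656, 212.233154296875), (7.382976055145264, 129.6366729736328), 8.033799171447754), 0.030466324318239833, 1003)]
reb top [(((565.9042358398438, -146.68865966796875), (22.814626693725586, 69.04859924316406), 86.45651245117188), 0.13433815907678068, 176)]
reb step []
notch []
reb top [(((577.940185546875, -137.92938232421875), (79.34635925292969, 17.75821304321289), 15.854889869689941), 0.1346833312571531, 924)]
reb step [(((566.4635009765625, -95.45732116699219), (80.42757415771484, 15.709944725036621), 8.861686706542969), 0.11642469959868125, 1063)]
notch [(((550.384033203125, 34.5413703918457), (70.03364562988281, 45.29713821411133), 5.307060718536377), 0.1287109770496136, 3711)]
12.9583
```

View pics/t3.png

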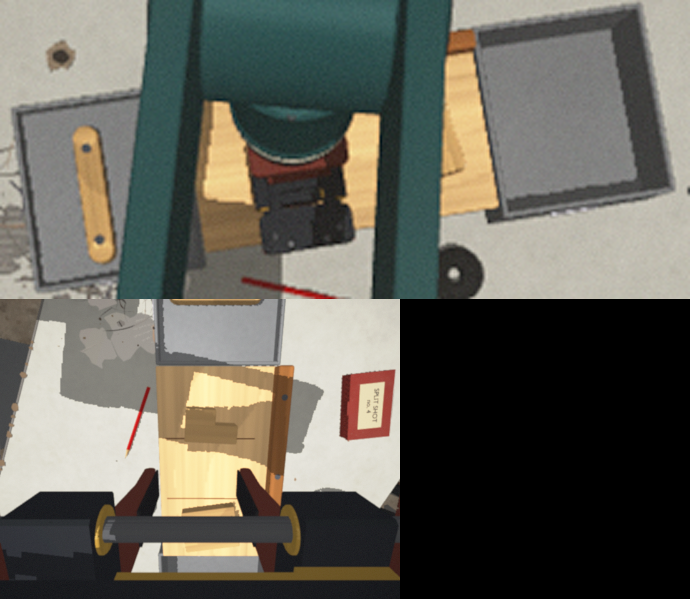

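The bar lies flat in the tray, holes up, centred at (0.534,0.226) with its top at 0.031. The rebated offcut is partly hidden by the gripper in both views, so I'll take one better look before pushing.

Run:
```python
from bench import env
from h import *
env.move_ptp(b2w(-.03,-.13,.30),quat(BY+np.pi/2))
w=env.capture("wrist");np.savez("w4.npz",**w);cv2.imwrite("pics/w4.png",w["image"])
print("top",rects(w,.129,.14,60,b2w(0,-.09,0),.09));print("step",rects(w,.111,.12,60,b2w(-.02,-.08,0),.08));print("all",rects(w,.110,.14,60,b2w(-.02,-.08,0),.075))
print("notch",rects(w,.122,.134,60,b2w(-.02,.07,0),.07));print(env.observe()["clock"])
```

```text
top [(((574.9655151367188, -126.9421157836914), (80.15447998046875, 40.23014831542969), 16.045429229736328), 0.13476693992964783, 5096)]
step [(((567.2867431640625, -100.52156066894531), (80.0890884399414, 15.042251586914062), 16.14354705810547), 0.11680468235614078, 1842)]
all [(((572.8941040039062, -119.79374694824219), (80.15636444091797, 55.19133758544922), 16.121292114257812), 0.13442257110873423, 6981)]
notch []
13.7917
```

View pics/w4.png

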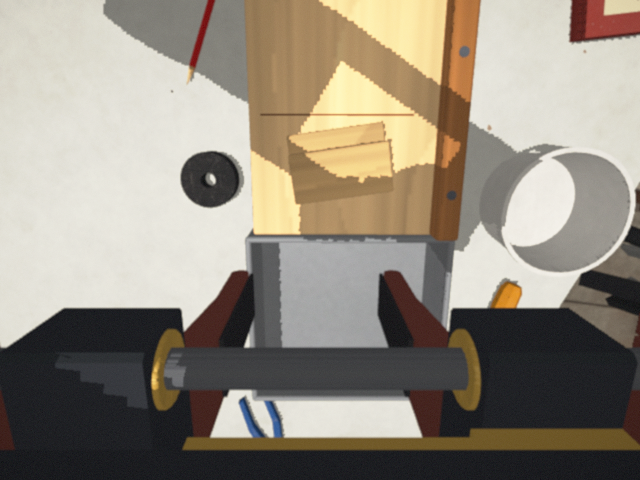

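The view shows the offcut clearly, from (288,138) to (393,200). It measures 80 × 55 mm, yaw 16.1°, centre (0.573,−0.120), with the rebate facing the tray. I'll push squarely on its base side with two fingers.

```bash
cat >> h.py <<'E'
def push(env,P,yaw,xoff,back,yend,gap,z=.119,zhi=.20):
    """P piece centre, push along the piece's -y with fingers at piece x=xoff, from piece y=back to board y=yend"""
    px_=np.array([np.cos(yaw),np.sin(yaw)]);py=np.array([-px_[1],px_[0]])
    a=np.array(P)+xoff*px_+back*py; s0=(a-C)@ey; b=a-py*(s0-yend)/(py@ey); q=quat(yaw+np.pi/2)
    env.move_ptp([*a,zhi],q); env.move_gripper(gap)
    env.servo_line([*a,z+.02],rate=.2)
    print("down contact",env.servo_line([*a,z],rate=.05,contact_N=4))
    print("push stopped",env.servo_line([*b,z],rate=.09,contact_N=15),(np.array(env.observe()["position"][:2])-C)@np.c_[ex,ey],env.observe()["force"])
    e=env.observe()["position"]; env.servo_line([e[0],e[1],zhi],rate=.25)
E
python3 - <<'E'
from bench import env
from h import *
push(env,[.5729,-.1198],np.radians(16.1),0,.056,-.192,.040)
env.move_ptp(b2w(-.03,.0,.32),quat(BY+np.pi/2))
w=env.capture("wrist");np.savez("w5.npz",**w)
t=env.capture("top")
print("notch",rects(w,.122,.134,60,b2w(-.02,.07,0),.07));print(env.observe()["clock"])
cv2.imwrite("pics/t5.png",np.vstack([cv2.resize(t["image"][130:260,185:485],(690,299),interpolation=cv2.INTER_CUBIC),cv2.copyMakeBorder(cv2.resize(w["image"],(400,300)),0,0,0,290,0)]))
E
```

```text
down contact False
push stopped False [ 0.00439378 -0.19151751] [ 0.14734379 -0.10670001  0.12387732]
notch [(((550.3717651367188, 34.44355773925781), (70.07747650146484, 44.96958541870117), 5.062228202819824), 0.12881557428026474, 3764)]
19.3667
```

View pics/t5.png

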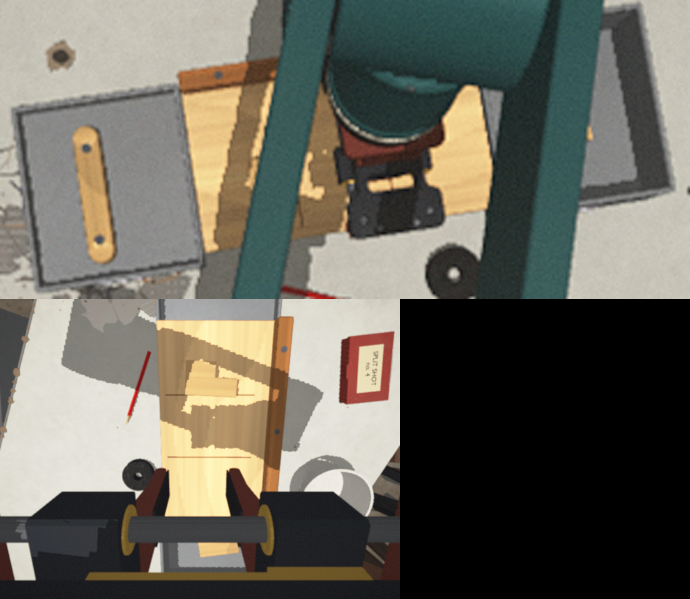

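The board now holds only the notched offcut, at (0.5504,0.0345), yaw 5°. In the wrist view, wood is visible in the bin at (218,548). I'll push the notched offcut on its 40 mm wide back face.

Run:
```python
from bench import env
from h import *
push(env,[.5504,.0345],np.radians(5.1),-.012,.055,-.192,.010)
env.move_ptp(b2w(-.03,-.25,.36),quat(BY+np.pi/2))
w=env.capture("wrist")
env.goto_joints([-1.349,.359,1.51,0,1.272,-.115])
t=env.capture("top");W=cloud(t);B=(W[...,:2]-C)@np.c_[ex,ey]
inb=(abs(B[...,0])<.094)&(abs(B[...,1]+.247)<.084);print("bin z pct",np.nanpercentile(W[inb][:,2],[5,50,90,97,99,100]).round(3))
on=(B[...,0]>-.085)&(B[...,0]<.06)&(abs(B[...,1])<.14);print("board z",np.nanpercentile(W[on][:,2],[1,50,99,100]).round(3))
print("bar",[r for r in rects(t,.02,.045,100,(.534,.226),.05)],env.observe()["clock"])
cv2.imwrite("pics/t6.png",np.vstack([cv2.resize(t["image"][130:260,185:485],(690,299),interpolation=cv2.INTER_CUBIC),cv2.copyMakeBorder(cv2.resize(w["image"],(400,300)),0,0,0,290,0)]))
```

```text
down contact False
push stopped False [-0.03724091 -0.19182436] [-0.15371927  0.3295149   0.11783692]
bin z pct [0.001 0.005 0.039 0.049 0.052 0.089]
board z [0.095 0.1   0.104 0.107]
bar [(((534.05859375, 224.36883544921875), (98.30831909179688, 28.572338104248047), 8.391703605651855), 0.02985043185312171, 465)] 28.5417
```

View pics/t6.png

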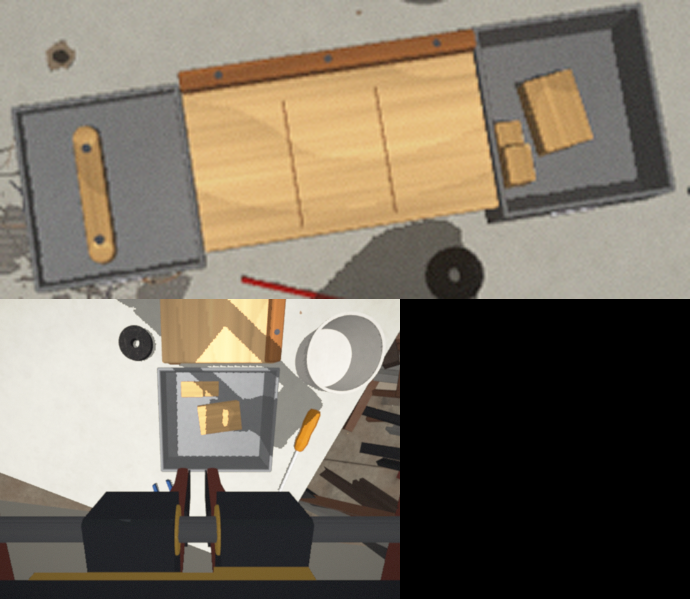

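Both offcuts are on the bin floor, at (555,110) and (515,155). The board is bare, the bar lies flat in the tray at (95,195), and the pencil and spool haven't moved.

```bash
python3 -c "
from bench import env
print(env.close_job())"
```

```text
the job is handed in; nothing more can be done
None
```

The job is handed in: the handle bar lies flat in the tray with its screw holes up, both offcuts were pushed off the board into the bin, and the pencil and spool were left where they were, with the robot clock at about 28.5 s of the 61 s allowed.

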